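# Set a sample vial on a telescoping gauge arm and draw it out to the mark

## Task

Stand the small capped vial upright on the small round table at the tip of the telescoping gauge arm and let go of it while the arm is still fully in. Then squeeze the arm's black grip block from both sides so that its lock button is pressed in, draw the arm gently out until its index blade is level with the pointer of the rider on the scale, and finish while holding it there, still squeezed, with the vial standing on its table: a spring pulls the arm back in if it is let go. Leave the steel cup and the amber bottle alone.

Things in the scene. Friction and masses are not known exactly. Their poses are not given: they have to be found in the camera images.
- vial_centre (a point): centre, half-way up, of the loose clear glass vial with white snap cap: round, 24 mm in diameter (cap 26 mm, top 9 mm), 55 mm high, 28 to 56 g; stands upright on the worktop behind the gauge arm (on the side away from the robot). z axis up along the vial
- vial_bottom (a point): centre of the vial's underside, 27.5 mm below vial_centre; z axis up along the vial
- gauge_stand: fixed aluminium plate (190 x 84 x 10 mm) with a dark square sleeve tube (30 mm, axis 55 mm up) and a scale rail that juts out along x (x 0 to 160, y 25 to 41 mm, top 22 mm up, a line every 10 mm). Origin on the worktop below the sleeve's mouth; x level, the way the arm draws out, roughly along the bench edge to the robot's left; y to the side of button and rail, towards the robot; z up. Plate x -115 to 75, y -30 to 54 mm
- lock_button (a joint): travel of the lock button into the block, towards -y: 0 out (locked) to 0.006 m fully in; its spring takes 2.4 N at the start and 6 N fully in; it springs out when let go. A tooth on it holds the arm in the home position and is free from about 0.004 m on
- slide_arm (a joint): how far the arm is drawn out of the sleeve along the stand's x axis: 0 fully in (start, locked), at most 0.080 m. Level slide without lift; a spring pulls it back in with 3 to 4 N
- table_top (a point): centre of the top face of the small round steel table on a post near the tip of the arm, 32 mm in diameter, flat and without rim, 85 mm above the worktop; 120 mm ahead of grip_centre along the stand's x axis; moves with the arm; z axis up
- index_edge (a point): lower tip of the thin dark blade (3 mm thick) that hangs from the arm over the scale rail, 26 mm above the worktop, 47 mm ahead of grip_centre along the stand's x axis; moves with the arm; axes as gauge_stand
- rider_edge (a point): nose tip of the dark rider (14 mm wide block with a brass screw, and a 3 mm thick pointer towards the rail) that is clamped on the outer edge of the scale rail and marks the set distance, 30 to 68 mm ahead of the blade's starting place; its centre line is the mark. Axes as gauge_stand
- cup: bystander: open steel cup, 58 mm wide, 52 mm high, on the worktop's front strip to the right of the stand; origin at its underside
- amber: bystander: brown bottle with black cap, 56 mm wide, 101 mm high, behind the grip block, left of the microscope; origin at its underside
- grip_centre (a point): where to pinch the black grip block (part of the arm) at the sleeve's mouth, 72 mm above the worktop; block 40 mm long in x, 36 to 92 mm above the worktop; axes as gauge_stand. On its +y side the lock button, a grey paddle 26 (x) x 30 mm (z), face 24 mm from this point (18 pressed home); on its -y side a fixed rubber pad, face 20 mm from it. Across y 44 mm, 38 mm with the button home

How it is judged:
By the outcome, as a careful person would: the job done as asked, in the order asked, and still so for the second after the job is handed in, while the arm keeps its last pose, push and grip.
It also fails if it takes over 48 s, if anything falls off the work surface, if the arm or the gripper's body presses on something with over 40 N, if the wrist force passes 120 N, or if a joint passes its speed limit or range.

## Robot

A 6-joint arm with a two-finger parallel gripper is mounted at the origin on a cart in front of the work surface, level with it; the furniture and walls round the work are solid. World frame = base frame: x ahead of the robot, y to its left, z up, the work surface at z = 0. Lengths are in mm, angles in rad, forces in N, time in s.
With the tool pointing down it reaches from about 425 to 925 mm from the base axis. Payload 12.5 kg.
Tool frame: the origin (TCP) lies on the centre line of the jaws, within the pads' length; the fingertips stand r.tip_reach ahead of it and the grasp point (between the pads) lies 11 mm behind it (r.tip_reach is the distance from the TCP to the fingertips, in mm); z points along the fingers, y is the line along which they close (so a half turn about z gives the same grasp; the last joint's range is limited). The gripper opens to 85 mm and grips with 20 to 120 N. Pads are 22 mm wide; open, the fingers measure 114 mm over their backs; the gripper's body (76 mm by 85 mm) begins 54 mm behind the grasp point. The pads swing forward as they close: fully open they stand 13 mm farther back than shut.
Start: joints at [-1.229, 0.491, 1.559, -0, 1.092, -0.106], TCP at [270.638, -563.382, 239.327] pointing down, gripper open.
Joint ranges: [-3.1, 3.1], [-0.84, 2.19], [0.05, 2.79], [-1.13, 4.28], [0.06, 2.93], [-2.69, 2.69]. Speed limits (rad/s): [2.22, 2.22, 2.79, 3.14, 3.14, 3.14].

## Interface

Orientations are given as a unit quaternion [w, x, y, z].
In Python, from bench import r, optics, models gives the robot as it stands.
- The arm moves only by the tool move_arm, never from a script. Its argument "deltas" is a list that holds one entry, the list of rows, each a list of 7 numbers: the closure, from 0 (fully open) to 1 (shut), then the shift along the world's x, y, z in mm, then the turn, a rotation vector about the world's x, y, z in rad. In form: [[[grip, x, y, z, ax, ay, az], ...]]. A call has 1 to 12 rows; each row is the pose to reach, as a shift and turn from the pose commanded when the call began; what a row does not reach only later rows make up. A row lasts 1/12 s, in which the tool goes at most 41.7 mm and 7.16 degrees, less where a joint would pass 70% of its speed; a pose out of reach is approached as far as the arm can. A call with a gripper value outside its range is refused whole. The fingers move at their own pace and stop on an object; "squeeze" is the grip in N (left out, the last holds). Time passes only in rows, so rows that repeat a pose let the fingers close. It gives the time, the measured TCP pose, the force, the opening and the grip force at its end, in the units of the state.
- r.state(): the state, without advancing time (a new reading comes with each control period).
- optics.capture(name): name is "scene" or "top" or "wrist"; returns a dict with "image" (480x640x3 uint8, red, green, blue), "intrinsics" (3x3 intrinsics, pixels), "k1" (the pictures are not rectified: a ray, as slopes to the right and down, at radius r is drawn at 1 + k1 r^2 times it, then the intrinsics apply), "R" (3x3) and "t" (3): a world point X has camera coordinates R X + t. Camera axes: x right, y down, z forward; pixel columns grow to the right and rows downward; lengths in mm; the calibration is good to about 2 mm. A picture is of the moment at which its call begins. There is no depth.
- r.hand_in(): hands the job in; it is judged then, once.
Trained networks look in the newest picture that a camera, given by its name, has taken for a name from the list of things; names that differ only in an ending like _2 or _b are one class to them, and where a whole thing is asked for, a point or a joint stands for the part that bears it (a point fixed in the world has none). Each returns a list of dicts, best first, with "p" (0 to 1); they miss things now and then, are a little off and sometimes report something else, mostly with a low value. They report only what shows in the picture. A call takes as long as a camera call.
- models.masks_of(camera, label): "mask" (480x640 bool, what is visible of it) and "box" ([left, top, right, bottom] in pixels, round what is visible of it).
The state is a dict: "time_s": time; "joints": joint angles; "joint_vel": joint speeds; "joint_torque": joint torques, N m; "tcp_pos": TCP position; "eef_rot": TCP orientation; "force": force on the tool from outside, world axes, zero at the start; "moment": the same for the moment, N m; "finger_gap": finger opening in mm; "grip_force": force on a finger pad.
Only numpy, scipy, OpenCV 4.12 (cv2) and the standard library are available. Lean on these libraries where they do the work, as an engineer would, in place of code of your own. Each camera call takes 0.05 s, during which the arm holds its last target. There are 200 camera calls.

## Working session

There is one attempt and no reset: what is moved stays moved. The work goes in short steps, Python scripts to look and compute and a tool call to move; the robot and the scene stay as the last step left them, time stands still between calls to the robot, and variables do not carry over. Pictures are saved under pics/ and viewed, at most 10 in all, crops included, and the job is handed in when it is done.

Besides the shell and the picture viewer there is one more tool, called after "Emit:" as name(argument=value, ...), one argument or row to a line, values as JSON. move_arm: Moves the arm, as the interface text tells. Its arguments: {"type":"object","properties":{"deltas":{"type":"array"},"squeeze":{"type":"number"}},"required":["deltas"]}

```bash
mkdir -p pics; ls; cat > h.py <<'E'
import numpy as np, cv2
from bench import r, optics, models
def cap(n,save=None):
    c=optics.capture(n)
    if save: cv2.imwrite('pics/'+save,cv2.cvtColor(c['image'],cv2.COLOR_RGB2BGR))
    return c
def ray(c,u,v):
    K=np.array(c['intrinsics']);k=c['k1'];R=np.array(c['R']);t=np.array(c['t'])
    d=np.array([(u-K[0,2])/K[0,0],(v-K[1,2])/K[1,1]]);s=d.copy()
    for _ in range(20): s=d/(1+k*(s@s))
    return -R.T@t, R.T@np.array([s[0],s[1],1])
def onz(c,u,v,z):
    o,d=ray(c,u,v); return o+d*(z-o[2])/d[2]
def proj(c,X):
    K=np.array(c['intrinsics']);p=np.array(c['R'])@np.array(X,float)+np.array(c['t'])
    s=p[:2]/p[2];s=s*(1+c['k1']*(s@s));return K[0,0]*s[0]+K[0,2],K[1,1]*s[1]+K[1,2]
E
python3 - <<'E'
from h import *
for n in ['scene','top']:
    c=cap(n,n+'0.png');print(n,-np.array(c['R']).T@np.array(c['t']))
    for l in ['vial_centre','gauge_stand','lock_button','slide_arm','table_top','index_edge','rider_edge','cup','amber','grip_centre']:
        for m in models.masks_of(n,l)[:2]:
            ys,xs=np.nonzero(m['mask']);print(l,round(m['p'],2),np.round(m['box']),round(xs.mean(),1),round(ys.mean(),1))
s=r.state();print(s['time_s'],s['eef_rot'],s['tcp_pos'],r.tip_reach,s['finger_gap'])
E
```

```text
pics
scene [151.77085944 568.80235026 700.68141053]
vial_centre 0.6 [231. 302. 249. 332.] 240.0 317.2
vial_centre 0.16 [298. 246. 349. 333.] 326.5 287.7
gauge_stand 0.61 [299. 218. 385. 344.] 343.9 278.9
lock_button 0.66 [339. 257. 352. 277.] 346.6 268.0
slide_arm 0.91 [302. 247. 351. 335.] 326.1 287.8
table_top 0.57 [299. 248. 352. 334.] 326.1 288.4
index_edge 0.92 [298. 248. 352. 333.] 326.2 288.1
cup 0.72 [296. 245. 351. 332.] 325.5 289.0
cup 0.65 [382. 181. 406. 211.] 391.2 195.7
amber 0.83 [268. 232. 298. 281.] 280.9 255.1
top [431.26245085  59.51028506 918.66900245]
vial_centre 0.72 [310. 270. 322. 277.] 317.8 274.3
vial_centre 0.49 [220. 217. 241. 231.] 229.6 224.4
gauge_stand 0.68 [242. 232. 394. 304.] 328.1 268.5
gauge_stand 0.47 [441. 224. 474. 251.] 458.2 238.8
slide_arm 0.97 [241. 252. 332. 290.] 290.9 271.3
table_top 0.96 [243. 254. 330. 292.] 290.5 271.2
index_edge 0.91 [246. 255. 326. 289.] 290.7 271.4
rider_edge 0.52 [266. 298. 273. 307.] 270.0 302.2
cup 0.97 [444. 222. 477. 250.] 458.4 239.0
amber 0.66 [290. 193. 319. 223.] 303.6 205.7
amber 0.28 [265. 296. 272. 308.] 270.2 301.7
grip_centre 0.71 [246. 252. 333. 289.] 291.4 271.1
1.1 [7.79366736e-05 9.75041226e-01 2.22023875e-01 4.94147194e-06] [ 270.63370529 -563.39842426  239.34997148] 8.0 85.49547826933949
```

```bash
python3 - <<'E'
import cv2
a=cv2.imread('pics/top0.png')[180:330,210:410];cv2.imwrite('pics/t1.png',cv2.resize(a,None,fx=4,fy=4,interpolation=2))
a=cv2.imread('pics/scene0.png')[170:370,200:430];cv2.imwrite('pics/s1.png',cv2.resize(a,None,fx=3,fy=3,interpolation=2))
E
```

```text
(no output)
```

View pics/t1.png

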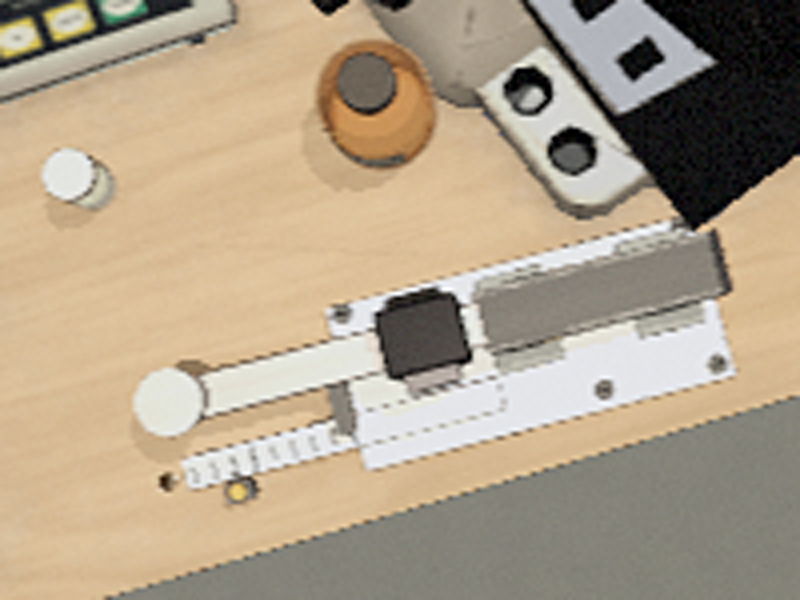

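View pics/s1.png

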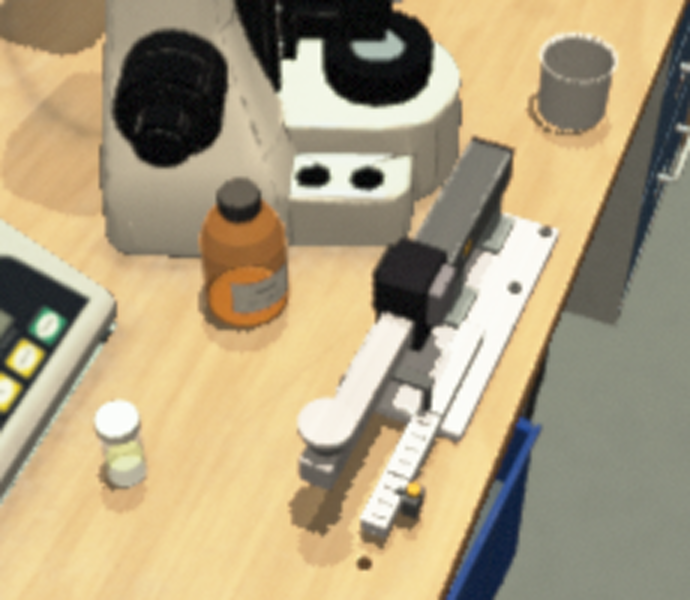

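The top picture shows the vial's cap at crop (70,176), the table at (169,402), the black block at (424,334), the rider's screw at (239,490) and the plate corners at (330,308), (367,468) and (735,375). In the scene crop the vial cap is at (118,418), the table at (328,424) and the rider's screw at (413,490).

```bash
python3 - <<'E'
from h import *
from scipy.optimize import least_squares
T=cap('top');S=cap('scene')
t=lambda x,y:((x+.5)/4+209.5,(y+.5)/4+179.5)
s=lambda x,y:((x+.5)/3+199.5,(y+.5)/3+169.5)
for n,p,q,z in [('vialcap',(70,176),(118,418),55),('table',(169,402),(328,424),85),('rider',(239,490),(413,490),24)]:
    print(n,onz(T,*t(*p),z)[:2].round(1),onz(S,*s(*q),z)[:2].round(1))
obs=[(T,t(330,308),(75,-30,10)),(T,t(367,468),(75,54,10)),(T,t(735,375),(-115,54,10)),(S,s(456,437),(75,54,10)),(S,s(556,235),(-115,54,10))]
G=[onz(c,*p,g[2])[:2] for c,p,g in obs];print(np.round(G,1))
# y axis toward robot; x to left
def W(q,g): 
    a=q[2];return np.array([q[0]+np.cos(a)*g[0]-np.sin(a)*g[1],q[1]+np.sin(a)*g[0]+np.cos(a)*g[1]])
f=lambda q:np.ravel([W(q,o[2])-w for o,w in zip(obs,G)])
q=least_squares(f,[550,0,1.57]).x;print(q,f(q).round(1))
tb=onz(T,*t(169,402),85);b=onz(T,*t(424,334),92);print('block',b,'dir',np.degrees(np.arctan2(tb[1]-b[1],tb[0]-b[0])),np.hypot(*(tb-b)[:2]))
print(np.degrees(q[2]))
E
```

```text
vialcap [550.1 272.7] [548.5 273.5]
table [440.8 219.5] [437.3 221.2]
rider [398.1 197.1] [398.3 193.6]
[[486.6 152.9]
 [407.1 135.7]
 [448.9 -47.2]
 [404.8 139.6]
 [446.1 -41.3]]
[474.80729406  77.07360483   1.79176728] [ 1.   3.9 -1.4  2.7 -1.6  0.2  0.8 -1.2  1.2 -5.6]
block [468.90953931 102.02734561  92.        ] dir 103.4608482468931 120.79868942475962
102.66070273947241
```

View pics/scene0.png

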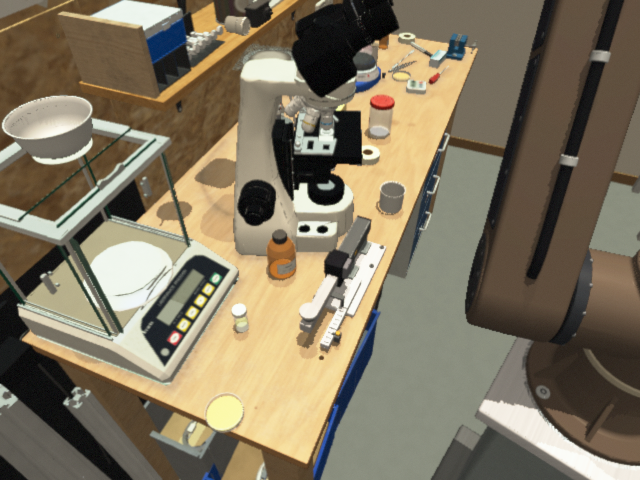

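View pics/top0.png

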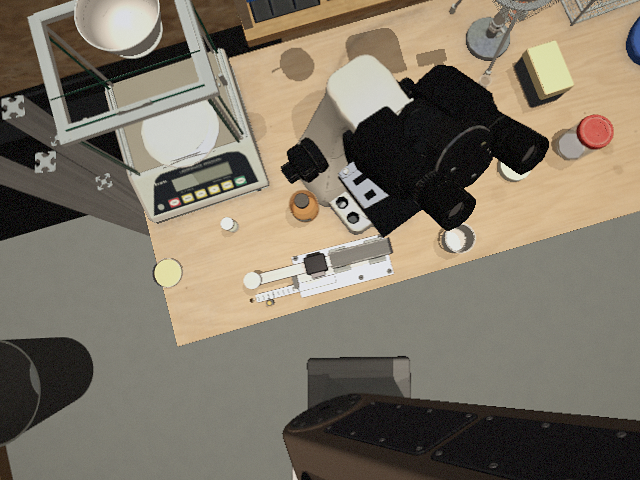

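The full scene shows a microscope at top image (350–545, 60–235) with eyepieces overhanging towards the front, and a balance with a shield at upper left behind the vial.

```bash
python3 - <<'E'
from h import *
T=cap('top');S=cap('scene')
for z in (250,300,350,400): print(z,[onz(T,u,v,z)[:2].round(0) for u,v in((390,236),(448,228),(540,165),(300,180))],[onz(S,u,v,z)[:2].round(0) for u,v in((397,20),(315,90))])
print([onz(T,u,v,z)[:2].round(0) for u,v,z in((153,220,30),(268,185,30),(218,122,250),(62,143,250))])
E
```

```text
250 [array([499., -16.]), array([ 509., -101.]), array([ 600., -242.]), array([586., 115.])] [array([ 755., -555.]), array([ 690., -121.])]
300 [array([494., -10.]), array([503., -89.]), array([ 587., -220.]), array([575., 111.])] [array([ 688., -430.]), array([630., -45.])]
350 [array([489.,  -5.]), array([497., -77.]), array([ 574., -197.]), array([563., 107.])] [array([ 621., -305.]), array([570.,  32.])]
400 [array([484.,   1.]), array([491., -65.]), array([ 562., -175.]), array([552., 103.])] [array([ 554., -181.]), array([511., 109.])]
[array([565., 428.]), array([629., 197.]), array([680., 239.]), array([655., 482.])]
```

Emit:
move_arm(
  deltas=[
    [[0.3,10,30,0,0,0,0],[0.3,20,60,0,0,0,0],[0.3,30,90,0,0,0,-0.02],[0.3,40,120,0,0,0,-0.04],[0.3,50,150,0,0,0,-0.06],[0.3,60,180,0,0,0,-0.08],[0.3,70,210,0,0,0,-0.1],[0.3,80,240,0,0,0,-0.12],[0.3,90,270,0,0,0,-0.14],[0.3,100,300,0,0,0,-0.16],[0.3,112,332,0,0,0,-0.19],[0.3,124,363,0,0,0,-0.21]],
  ],
)

```text
time_s: 2.3
tcp_pos: [394.8, -198.9, 239.6]
eef_rot: [0.0, 0.993, 0.118, 0.0]
force: [0.8, -0.2, -0.3]
finger_gap: 60.0
grip_force: 0.0
```

Emit:
move_arm(
  deltas=[
    [[0.3,4,32,0,0,0,0],[0.3,8,64,0,0,0,0],[0.3,12,96,0,0,0,0],[0.3,15,128,0,0,0,0],[0.3,17,160,0,0,0,0],[0.3,18,192,0,0,0,0],[0.3,18,224,0,0,0,0],[0.3,20,256,0,0,0,0],[0.3,25,288,0,0,0,0],[0.3,35,320,0,0,0,0],[0.3,55,348,0,0,0,0],[0.3,80,372,0,0,0,0]],
  ],
)

```text
time_s: 3.3
tcp_pos: [474.3, 173.8, 239.8]
eef_rot: [-0.0, 0.993, 0.119, 0.0]
force: [1.3, -0.9, -0.1]
finger_gap: 59.7
grip_force: 0.0
```

Emit:
move_arm(
  deltas=[
    [[0.3,20,25,-10,0,0,0],[0.3,40,50,-20,0,0,0],[0.3,60,80,-30,0,0,0],[0.3,75,99,-40,0,0,0],[0.3,75,99,-40,0,0,0],[0.3,75,99,-40,0,0,0]],
  ],
)

```text
time_s: 3.8
tcp_pos: [549.5, 271.2, 198.2]
eef_rot: [0.0, 0.993, 0.119, -0.001]
force: [-0.1, 0.0, -0.5]
finger_gap: 59.8
grip_force: 0.0
```

```bash
python3 - <<'E'
from h import *
s=r.state();print(s['tcp_pos'],s['eef_rot'],s['finger_gap'])
c=cap('wrist','w1.png');print('cam',-np.array(c['R']).T@np.array(c['t']),np.array(c['R'])[2])
for l in ['vial_centre','table_top','rider_edge']:
    for m in models.masks_of('wrist',l)[:2]:
        ys,xs=np.nonzero(m['mask']);print(l,round(m['p'],2),np.round(m['box']),round(xs.mean(),1),round(ys.mean(),1))
print(proj(c,(549,273,55)),proj(c,(549,273,0)))
E
```

```text
[549.50194353 271.22888426 198.20756011] [ 2.82519185e-04  9.92861072e-01  1.19273143e-01 -8.54018082e-04] 59.79188483601399
cam [623.12192043 287.96010511 332.82274112] [-0.28756186 -0.07051628 -0.95516262]
vial_centre 0.75 [296. 191. 331. 240.] 312.9 216.6
table_top 0.7 [324. 338. 529. 408.] 399.1 365.6
table_top 0.3 [295. 195. 328. 240.] 312.6 217.1
(np.float64(310.54727750396495), np.float64(226.00607723682347)) (np.float64(311.1828599313846), np.float64(209.3058487430162))
```

View pics/w1.png

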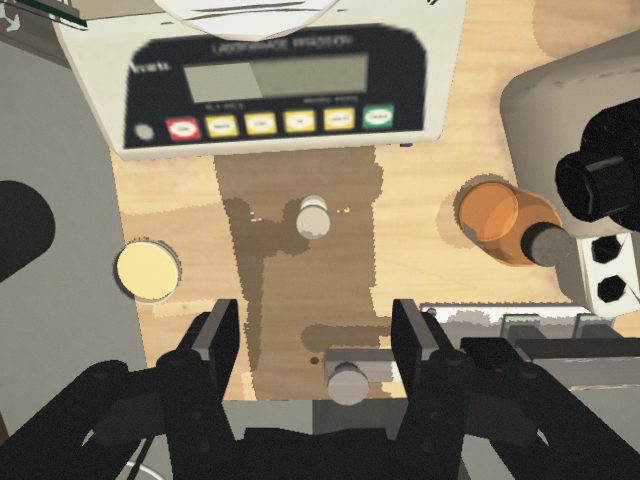

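The wrist picture shows the vial's cap at (314,222) and the table at (348,382), with the balance ahead at the top and the fingers at the bottom.

```bash
python3 - <<'E'
from h import *
c=cap('wrist')
print(onz(c,314,222,55),onz(c,348,382,85),proj(c,(440,219.5,85)),[onz(c,u,v,z) for u,v,z in((120,158,0),(440,140,40))])
E
```

```text
[552.27933978 269.92755897  55.        ] [444.96217207 217.6527686   85.        ] (np.float64(343.93170736857525), np.float64(386.85459905951933)) [array([554.55516776, 440.29928644,   0.        ]), array([630.69144509, 193.75913258,  40.        ])]
```

Emit:
move_arm(
  deltas=[
    [[0.3,1.5,0,-30,0,0,0],[0.3,1.5,0,-60,0,0,0],[0.3,1.5,0,-90,0,0,0],[0.3,1.5,0,-115,0,0,0],[0.3,1.5,0,-140,0,0,0],[0.3,1.5,0,-160,0,0,0],[0.3,1.5,0,-172,0,0,0],[0.3,1.5,0,-178,0,0,0],[0.3,1.5,0,-178,0,0,0]],
  ],
)

```text
time_s: 4.8
tcp_pos: [551.0, 270.3, 20.9]
eef_rot: [0.0, 0.993, 0.118, -0.0]
force: [0.3, 0.4, -1.0]
finger_gap: 60.0
grip_force: 0.0
```

Emit:
move_arm(
  deltas=[
    [[0.5,0,0,0,0,0,0],[0.6,0,0,0,0,0,0],[0.65,0,0,0,0,0,0],[0.7,0,0,0,0,0,0],[0.75,0,0,0,0,0,0],[0.8,0,0,0,0,0,0],[0.8,0,0,0,0,0,0],[0.8,0,0,0,0,0,0]],
  ],
  squeeze=25,
)

```text
time_s: 5.47
tcp_pos: [551.5, 271.0, 22.2]
eef_rot: [-0.0, 0.993, 0.119, 0.001]
force: [-1.3, 1.7, 6.5]
finger_gap: 24.1
grip_force: 24.0
```

Emit:
move_arm(
  deltas=[
    [[0.8,0,0,10,0,0,0],[0.8,0,0,35,0,0,0],[0.8,0,0,65,0,0,0],[0.8,0,0,95,0,0,0],[0.8,-10,-5,115,0,0,0],[0.8,-30,-15,120,0,0,0],[0.8,-55,-27,120,0,0,0],[0.8,-80,-39,120,0,0,0],[0.8,-98,-48,120,0,0,0],[0.8,-108,-53,120,0,0,0],[0.8,-108,-53,120,0,0,0],[0.8,-108,-53,120,0,0,0]],
  ],
)

```text
time_s: 6.47
tcp_pos: [443.5, 217.7, 142.1]
eef_rot: [-0.0, 0.993, 0.119, 0.001]
force: [-0.6, -0.2, -0.2]
finger_gap: 24.0
grip_force: 24.5
```

```bash
cat > look.py <<'E'
from h import *
import sys
k=sys.argv[1];s=r.state();print(s['tcp_pos'],s['eef_rot'],s['finger_gap'],s['force'])
ims=[]
for n,b in (('scene',(270,210,390,345)),('top',(225,225,345,315)),('wrist',(240,270,460,435))):
    c=cap(n);a=cv2.cvtColor(c['image'],cv2.COLOR_RGB2BGR)[b[1]:b[3],b[0]:b[2]]
    ims.append(cv2.resize(a,(400,int(400*a.shape[0]/a.shape[1])),interpolation=2))
o=np.zeros((600,800,3),np.uint8)
h=ims[1].shape[0];g=ims[2].shape[0];o[:h,400:]=ims[1];o[h:h+g,400:]=ims[2][:600-h];h=ims[0].shape[0];o[:h,:400]=ims[0]
cv2.imwrite(f'pics/{k}.png',o)
E
python3 look.py a1
```

```text
[443.4501311  217.65149238 142.11004538] [-4.43072574e-05  9.92947829e-01  1.18550763e-01  5.68856954e-04] 23.986521229852197 [-0.59350597 -0.17392906 -0.199604  ]
```

View pics/a1.png

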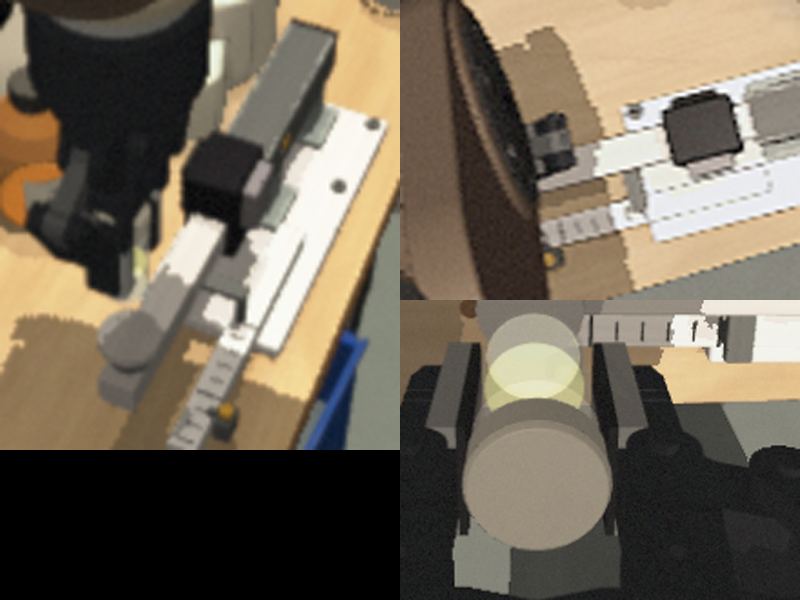

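The wrist panel shows the held vial's cap at about (537,488), its bottom arc at y≈314, and the table disc behind it with edges at x≈478 and 590. The scene panel shows table and vial above and behind it, with rider and rail below.

```bash
python3 - <<'E'
from h import *
c=cap('wrist','w2.png')
f=lambda u,v:((u-400+.5)/1.818+239.5,(v-300+.5)/1.818+269.5)
print('cap',onz(c,*f(537,488),175))
print('bot',onz(c,*f(534,314),120),'far rim; left/right',onz(c,*f(488,360),120),onz(c,*f(581,360),120))
g=lambda p:((p[0]-239.5)*1.818+399.5,(p[1]-269.5)*1.818+299.5)
for t in ((445,217.7,85),(441,219.5,85)):
  print([np.round(g(proj(c,np.add(t,d))),0) for d in((16,0,0),(0,16,0),(0,-16,0),(-16,0,0))])
a=cv2.imread('pics/w2.png')[250:400,250:400];cv2.imwrite('pics/w2c.png',cv2.resize(a,None,fx=4,fy=4,interpolation=2))
print(f(478,330),f(590,330))
E
```

```text
cap [446.03511492 217.06512203 175.        ]
bot [454.11574082 219.70426511 120.        ] far rim; left/right [439.88648236 227.6616397  120.        ] [445.15793848 205.90701932 120.        ]
[array([547., 245.]), array([479., 285.]), array([588., 309.]), array([521., 347.])]
[array([538., 257.]), array([470., 296.]), array([578., 320.]), array([512., 358.])]
(282.6793179317932, 286.27667766776676) (344.2854785478548, 286.27667766776676)
```

View pics/w2c.png

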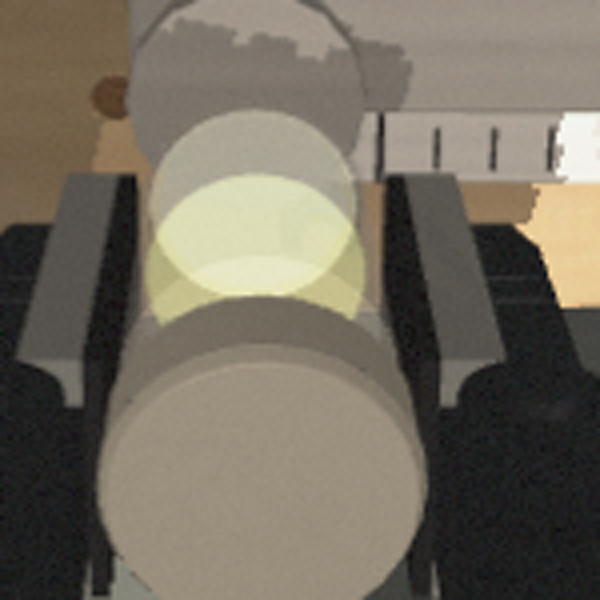

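The crop shows the table disc with edges at x 131 and 366 and its top at about −3 to 0. The vial's bottom ellipse spans x 150–357 and y 110–297, and the cap is centred at about (262,482).

```bash
python3 - <<'E'
from h import *
from scipy.optimize import least_squares
c=cap('wrist')
f=lambda u,v:((u+.5)/4+249.5,(v+.5)/4+249.5)
g=lambda p:np.array([(p[0]-249.5)*4-.5,(p[1]-249.5)*4-.5])
th=np.linspace(0,6.283,180)
def ext(x,y,z,R):
    P=np.array([g(proj(c,(x+R*np.cos(t),y+R*np.sin(t),z))) for t in th]);return P
def fit(z,R,L,Rt,top):
    h=lambda q:(lambda P:[P[:,0].min()-L,P[:,0].max()-Rt,P[:,1].min()-top])(ext(q[0],q[1],q[2] if z is None else z,R))
    q=least_squares(h,[445,218,z or 100],x_scale=[10,10,10],diff_step=1e-3).x;return q,h(q)
print('table z85',fit(85,16,131,366,-4)); print('table zfree',fit(None,16,131,366,-4))
for z in(115,120): print('bot',z,fit(z,12,150,357,110))
print('bot free',fit(None,12,150,357,110))
P=ext(444.5,217,120,12);print(P[:,1].max())
# cap
print('cap',onz(c,*f(262,482),175))
E
```

```text
table z85 (array([439.53847018, 217.23099765,  85.        ]), [np.float64(-4.700784674391798), np.float64(4.6971531253025205), np.float64(0.22867310908577565)])
table zfree (array([437.02253754, 216.68601876,  77.16232067]), [np.float64(3.865352482534945e-12), np.float64(5.9117155615240335e-12), np.float64(-1.6484591469634324e-11)])
bot 115 (array([440.43517754, 216.6410617 , 115.        ]), [np.float64(-3.0000567820018205), np.float64(2.998457681284208), np.float64(0.13338106228525248)])
bot 120 (array([442.43804874, 217.10165249, 120.        ]), [np.float64(-6.334259811625088), np.float64(6.330771157383424), np.float64(0.2904269512941937)])
bot free (array([438.52197994, 216.20109371, 110.2261695 ]), [np.float64(-8.415099728154019e-10), np.float64(-5.313722795108333e-10), np.float64(3.853529051411897e-09)])
293.62753673945326
cap [447.0721397  217.31885832 175.        ]
```

Emit:
move_arm(
  deltas=[
    [[0.8,-1.5,0,-8,0,0,0],[0.8,-1.5,0,-18,0,0,0],[0.8,-1.5,0,-26,0,0,0],[0.8,-1.5,0,-31,0,0,0],[0.8,-1.5,0,-33,0,0,0],[0.8,-1.5,0,-33,0,0,0],[0.8,-1.5,0,-33,0,0,0]],
  ],
)

```text
time_s: 7.3
tcp_pos: [441.7, 217.6, 108.3]
eef_rot: [0.0, 0.993, 0.119, -0.0]
force: [0.3, -0.3, -0.3]
finger_gap: 24.3
grip_force: 24.4
```

```bash
python3 - <<'E'
from h import *
s=r.state();print(s['tcp_pos'],s['force'])
w=cap('wrist')['image'][230:430,230:410];c=cap('scene')['image'][230:350,270:350]
o=np.hstack([cv2.resize(w,(432,480)),cv2.resize(c,(320,480),interpolation=2)])
cv2.imwrite('pics/a2.png',o[:,:,::-1])
E
```

```text
[441.71216454 217.64205711 108.31798938] [ 0.28211987 -0.30867844 -0.32536316]
```

View pics/a2.png

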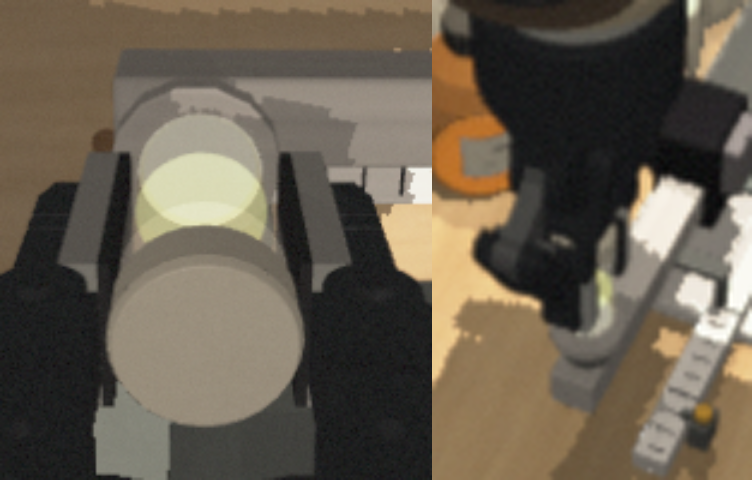

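The wrist panel shows the table outline at x 119–278 with its top at 80, and the vial's bottom ellipse at x 139–263 with its top at 113. The vial seems a little toward the robot (−x) of the table's centre, so I'll check the rim profile.

```bash
python3 - <<'E'
from h import *
from scipy.optimize import brentq
c=cap('wrist');i=cv2.cvtColor(c['image'],cv2.COLOR_RGB2GRAY)
for u in (306,313,320): print(u,[int(x) for x in i[256:284,u]])
y0=217.4;th=np.linspace(0,6.283,90)
def top(x,z,R): return min(proj(c,(x+R*np.cos(t),y0+R*np.sin(t),z))[1] for t in th)
for x in (438,440,442,444): print(x,'table',round(top(x,85,16),1),'z80',round(top(x,80,16),1),'vial',round(top(x,86,12),1))
E
```

```text
306 [83, 83, 82, 82, 80, 87, 89, 84, 84, 90, 114, 149, 155, 149, 149, 150, 146, 146, 149, 149, 141, 124, 140, 163, 164, 162, 164, 164]
313 [83, 84, 80, 84, 83, 83, 90, 87, 81, 86, 114, 154, 158, 149, 147, 147, 147, 150, 140, 123, 114, 141, 163, 167, 164, 165, 166, 165]
320 [86, 84, 84, 84, 81, 84, 90, 88, 88, 88, 102, 146, 158, 150, 149, 148, 148, 148, 150, 141, 122, 117, 151, 164, 166, 160, 164, 166]
438 table 271.3 z80 267.2 vial 280.8
440 table 267.1 z80 263.1 vial 276.6
442 table 262.9 z80 258.9 vial 272.4
444 table 258.6 z80 254.8 vial 268.2
```

The rim profile puts the table's centre at x≈440.4 and the vial at x≈440.0, so it is centred. Next I'll lower it.

Emit:
move_arm(
  deltas=[
    [[0.8,0,0,-0.5,0,0,0],[0.8,0,0,-1,0,0,0],[0.8,0,0,-1,0,0,0]],
  ],
)

```text
time_s: 7.7
tcp_pos: [441.6, 217.6, 107.4]
eef_rot: [0.0, 0.993, 0.119, 0.0]
force: [0.2, -0.2, -1.0]
finger_gap: 24.4
grip_force: 24.4
```

Emit:
move_arm(
  deltas=[
    [[0.8,0,0,-0.4,0,0,0],[0.8,0,0,-0.8,0,0,0],[0.8,0,0,-0.8,0,0,0]],
  ],
)

```text
time_s: 7.95
tcp_pos: [441.8, 217.7, 107.1]
eef_rot: [-0.0, 0.993, 0.119, 0.0]
force: [-2.3, -0.2, 8.5]
finger_gap: 24.2
grip_force: 24.2
```

Emit:
move_arm(
  deltas=[
    [[0.8,0,0,0.3,0,0,0],[0.72,0,0,0.3,0,0,0],[0.7,0,0,0.3,0,0,0],[0.68,0,0,0.3,0,0,0],[0.66,0,0,0.3,0,0,0],[0.63,0,0,0.3,0,0,0],[0.58,0,0,0.3,0,0,0],[0.5,0,0,0.3,0,0,0],[0.45,0,0,0.3,0,0,0],[0.45,0,0,0.3,0,0,0],[0.45,0,0,0.3,0,0,0]],
  ],
)

```text
time_s: 8.87
tcp_pos: [441.6, 217.6, 106.8]
eef_rot: [0.0, 0.993, 0.119, -0.0]
force: [0.6, -0.7, 0.1]
finger_gap: 47.1
grip_force: 0.0
```

Emit:
move_arm(
  deltas=[
    [[0.45,0,0,5,0,0,0],[0.45,0,0,15,0,0,0],[0.45,0,0,30,0,0,0],[0.45,0,0,50,0,0,0],[0.45,0,0,75,0,0,0],[0.45,0,0,100,0,0,0],[0.45,0,0,120,0,0,0],[0.45,0,0,120,0,0,0]],
  ],
)

```text
time_s: 9.53
tcp_pos: [442.7, 218.1, 231.4]
eef_rot: [-0.001, 0.993, 0.119, 0.003]
force: [0.0, -0.2, 0.3]
finger_gap: 47.0
grip_force: 0.0
```

```bash
python3 - <<'E'
from h import *
s=r.state();print(s['tcp_pos'],s['force'],s['finger_gap'],s['time_s'])
for n in('wrist','scene'):
  c=cap(n,n+'3.png')
  for l in ('vial_centre','table_top'):
    for m in models.masks_of(n,l)[:2]: print(n,l,round(m['p'],2),np.round(m['box']))
  print([np.round(proj(c,(440.3,217.5,z)),1) for z in(85,112.5,140)])
w=cv2.imread('pics/wrist3.png');c=cv2.imread('pics/scene3.png')[225:345,270:350]
o=np.hstack([cv2.resize(w[160:440,230:470],(411,480)),cv2.resize(c,(320,480),interpolation=2)])
cv2.imwrite('pics/a3.png',o)
E
```

```text
[442.71027401 218.05227383 231.35730199] [ 0.04990887 -0.1794732   0.31434962] 46.962153110949885 9.5333
wrist vial_centre 0.61 [292. 212. 335. 270.]
wrist table_top 0.59 [293. 198. 504. 260.]
[array([313.2, 229.7]), array([313. , 240.4]), array([312.8, 253.5])]
scene table_top 0.85 [298. 250. 352. 333.]
[array([309. , 308.6]), array([308.7, 298.2]), array([308.5, 287.2])]
```

View pics/a3.png

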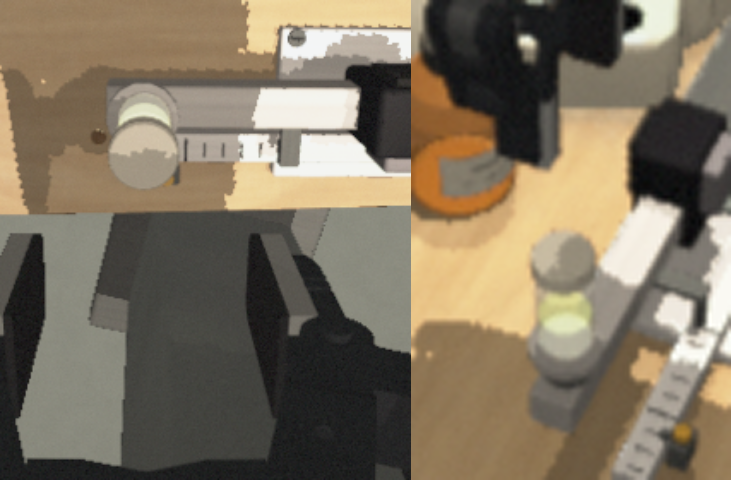

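The vial stands upright and centred on its table: wrist panel (143,150), scene panel (563,300). Next I'll swing over the grip block with a quarter turn.

Emit:
move_arm(
  deltas=[
    [[0.45,0,-5,0,0,0,0.11],[0.4,2,-15,0,0,0,0.22],[0.3,5,-25,0,0,0,0.33],[0.2,8,-35,0,0,0,0.44],[0.1,11,-48,0,0,0,0.55],[0,14,-61,0,0,0,0.67],[0,17,-74,0,0,0,0.79],[0,20,-87,0,0,0,0.91],[0,23,-100,0,0,0,1.03],[0,26,-110,0,0,0,1.15],[0,27,-116,0,0,0,1.27],[0,27,-117,0,0,0,1.38]],
  ],
)

```text
time_s: 10.83
tcp_pos: [468.7, 99.7, 226.1]
eef_rot: [-0.0, 0.688, 0.725, -0.001]
force: [-0.2, 0.4, 0.0]
finger_gap: 85.2
grip_force: 0.0
```

Emit:
move_arm(
  deltas=[
    [[0,0,0,0,0,0,0.1],[0,0,0,0,0,0,0.183],[0,0,0,-20,0,0,0.183],[0,0,0,-40,0,0,0.183],[0,0,0,-60,0,0,0.183],[0,0,0,-60,0,0,0.183],[0,0,0,-60,0,0,0.183]],
  ],
)

```text
time_s: 11.42
tcp_pos: [468.2, 100.6, 166.1]
eef_rot: [-0.001, 0.621, 0.784, -0.001]
force: [0.0, -0.1, 0.4]
finger_gap: 85.5
grip_force: 0.0
```

```bash
python3 - <<'E'
from h import *
s=r.state();print(s['tcp_pos'],s['eef_rot'],s['force'],s['finger_gap'],s['time_s'])
for n in('wrist','top'):
  c=cap(n,n+'4.png');print(n,-np.array(c['R']).T@np.array(c['t']))
  for l in ('grip_centre','lock_button','rider_edge','vial_centre'):
    for m in models.masks_of(n,l)[:2]: print(n,l,round(m['p'],2),np.round(m['box']))
  print(proj(c,(440.5,217.8,140)),proj(c,(468,101,92)),proj(c,(398,195,24)))
w=cv2.imread('pics/wrist4.png');c=cv2.imread('pics/top4.png')[225:325,225:345]
o=np.vstack([cv2.resize(w[40:480],(560,385)),cv2.resize(c,(560,467),interpolation=2)[:215]])
cv2.imwrite('pics/a4.png',o)
E
```

```text
[468.21972978 100.58682336 166.07896442] [-0.00108469  0.62130473  0.78356765 -0.00099682] [ 0.03550568 -0.11686434  0.42938585] 85.4998280169584 11.4167
wrist [451.95769698 172.55612564 300.86387191]
wrist grip_centre 0.92 [260.  12. 354. 287.]
wrist lock_button 0.92 [272. 223. 286. 274.]
wrist rider_edge 0.84 [233.  56. 258.  80.]
wrist rider_edge 0.36 [280.   0. 351.  48.]
wrist vial_centre 0.66 [281.   0. 348.  48.]
(np.float64(313.83174994815005), np.float64(-11.955946607880833)) (np.float64(314.7259551147968), np.float64(255.28630976452513)) (np.float64(243.81043624271328), np.float64(65.95133558404837))
top [431.26245085  59.51028506 918.66900245]
(np.float64(246.72043607205802), np.float64(280.0333888600089)) (np.float64(316.20125668750046), np.float64(263.6151368366024)) (np.float64(270.45760313049635), np.float64(302.1560895020989))
```

View pics/a4.png

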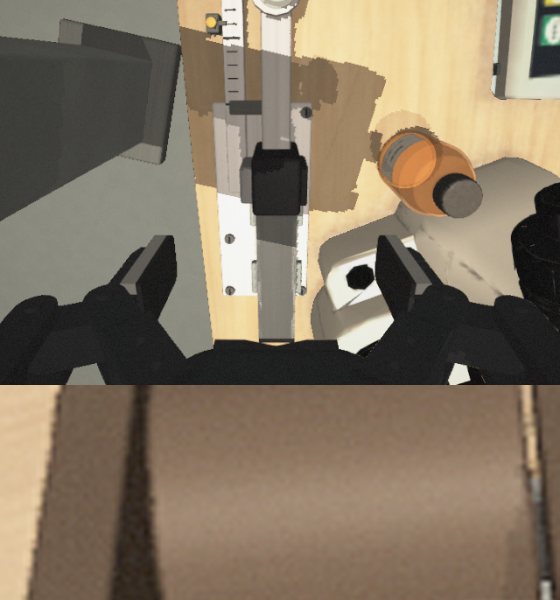

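The wrist view shows the grip block centred between the open fingers, at about (280,185) in the composite. The button is on the left at (246,182), the rider at (213,22), and the vial still stands on the table at the top.

```bash
python3 - <<'E'
from h import *
c=cap('wrist')
a=np.radians(103.2);X=np.array([np.cos(a),np.sin(a)]);Y=np.array([-np.sin(a),np.cos(a)])
G=np.array([468.2,100.6])
st=lambda u,v,z:np.round([(onz(c,u,v,z)[:2]-G)@X,(onz(c,u,v,z)[:2]-G)@Y],1)
P=lambda u,v:(u/.875,v/.875+40)
print('block top L/R near edge',st(*P(253,213),92),st(*P(306,213),92))
print('sleeve',st(*P(259,338),70),st(*P(296,338),70),st(*P(259,230),70),st(*P(296,230),70))
print('arm',st(*P(262,30),72),st(*P(291,30),72),'table c',st(*P(275,0),85))
print('plate edge L',st(*P(213,105),10),st(*P(221,295),10),'R',st(*P(311,105),10),st(*P(311,295),10))
m=models.masks_of('wrist','rider_edge')[0]['mask'];ys,xs=np.nonzero(m);print('rider',st(xs.mean(),ys.mean(),22),xs.mean(),ys.mean())
print('lines',[st(*P(232,v),22) for v in (102,77,64,52,39)])
b=models.masks_of('wrist','lock_button')[0]['mask'];ys,xs=np.nonzero(b);print('button',st(xs.mean(),ys.mean(),80))
E
```

```text
block top L/R near edge [-17.3  14.2] [-17.3 -20.8]
sleeve [-140.8   13.2] [-140.8  -17.8] [-40.5  11.6] [-40.5 -15.9]
arm [97.6  7.7] [ 97.5 -10.4] table c [112.6  -0.4]
plate edge L [45.1 51.6] [-142.3   54. ] R [ 45.  -30.5] [-142.2  -36.3]
rider [107.3  46.5] 243.64705882352942 67.32563025210084
lines [array([48.6, 34.1]), array([68. , 33.4]), array([77.9, 33.1]), array([86.8, 32.8]), array([96.3, 32.5])]Traceback (most recent call last):
  File "<stdin>", line 13, in <module>
IndexError: list index out of range
```

Emit:
move_arm(
  deltas=[
    [[0,1.4,2.4,-15,0,0,0],[0,1.4,2.4,-35,0,0,0],[0,1.4,2.4,-55,0,0,0],[0,1.4,2.4,-75,0,0,0],[0,1.4,2.4,-90,0,0,0],[0,1.4,2.4,-100,0,0,0],[0,1.4,2.4,-104,0,0,0],[0,1.4,2.4,-105,0,0,0],[0,1.4,2.4,-105,0,0,0]],
  ],
)

```text
time_s: 12.82
tcp_pos: [470.2, 103.0, 62.1]
eef_rot: [0.0, 0.621, 0.784, 0.0]
force: [0.6, 1.0, -0.4]
finger_gap: 85.5
grip_force: 0.0
```

Emit:
move_arm(
  deltas=[
    [[0.15,0,0,0,0,0,0],[0.25,0,0,0,0,0,0],[0.3,0,0,0,0,0,0],[0.35,0,0,0,0,0,0],[0.4,0,0,0,0,0,0],[0.43,0,0,0,0,0,0],[0.45,0,0,0,0,0,0],[0.46,0,0,0,0,0,0]],
  ],
  squeeze=30,
)

```text
time_s: 13.48
tcp_pos: [469.5, 103.0, 61.8]
eef_rot: [-0.0, 0.621, 0.784, -0.0]
force: [-4.1, -0.2, 2.1]
finger_gap: 46.4
grip_force: 2.0
```

Emit:
move_arm(
  deltas=[
    [[0.46,0.8,0.2,0,0,0,0],[0.46,1.5,0.3,0,0,0,0],[0.48,1.5,0.3,0,0,0,0],[0.5,1.5,0.3,0,0,0,0],[0.52,1.5,0.3,0,0,0,0],[0.54,1.5,0.3,0,0,0,0],[0.56,1.5,0.3,0,0,0,0],[0.56,1.5,0.3,0,0,0,0]],
  ],
)

```text
time_s: 14.15
tcp_pos: [468.9, 103.0, 61.7]
eef_rot: [-0.002, 0.621, 0.784, -0.002]
force: [-15.3, -4.6, 11.6]
finger_gap: 37.7
grip_force: 11.4
```

Emit:
move_arm(
  deltas=[
    [[0.6,-0.8,-0.2,0.5,0,0,0],[0.65,-1.5,-0.4,0.8,0,0,0],[0.7,-1.5,-0.4,0.8,0,0,0],[0.7,-1.5,-0.4,0.8,0,0,0]],
  ],
)

```text
time_s: 14.48
tcp_pos: [468.9, 102.9, 61.9]
eef_rot: [-0.001, 0.621, 0.784, -0.001]
force: [-6.7, -0.2, -8.4]
finger_gap: 37.5
grip_force: 31.9
```

```bash
cat > m.py <<'E'
from h import *
s=r.state();print(s['tcp_pos'],s['force'],s['finger_gap'],s['grip_force'],s['time_s'])
c=cap('wrist','wm%d.png'%int(s['time_s']*100));print(-np.array(c['R']).T@np.array(c['t']))
for l in ('rider_edge','vial_centre','index_edge'):
    for m in models.masks_of('wrist',l)[:2]: print(l,round(m['p'],2),np.round(m['box']))
E
python3 m.py; cat >> m.py <<'E'
E
python3 - <<'E'
import cv2,glob
f=sorted(glob.glob('pics/wm*.png'))[-1];print(f)
i=cv2.imread(f);cv2.imwrite('pics/v.png',cv2.resize(i,(640,480)))
E
```

```text
[468.88431643 102.92684925  61.91246141] [-6.72199376 -0.15378772 -8.44712371] 37.514020086628925 31.910679638385773 14.4833
[452.6167685  174.90516456 196.68446754]
rider_edge 0.81 [182.  20. 219.  63.]
index_edge 0.76 [222.   1. 378. 422.]
pics/wm1448.png
```

View pics/v.png

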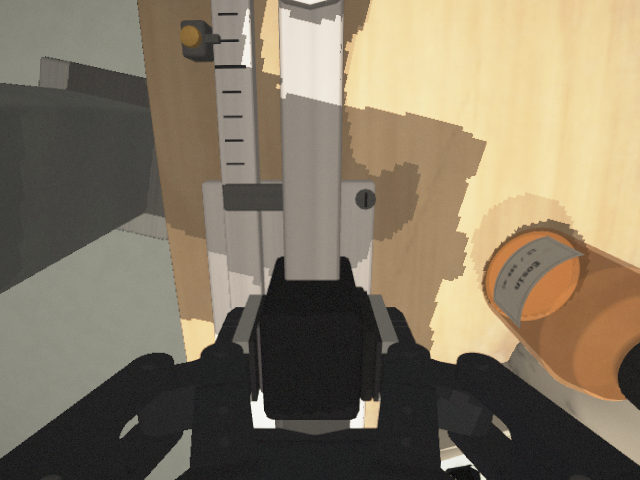

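The wrist view shows the block gripped, the blade at rows 183–210 and columns 224–284, and the rider's pointer at about (215,39). That is one view over my limit of 10, so from here I'll work from pixel numbers only.

```bash
python3 - <<'E'
from h import *
c=cap('wrist');i=cv2.cvtColor(c['image'],cv2.COLOR_RGB2GRAY).astype(int)
a=np.radians(103.2);X=np.array([np.cos(a),np.sin(a)]);Y=np.array([-np.sin(a),np.cos(a)])
G=r.state()['tcp_pos'][:2]
st=lambda u,v,z:np.round([(onz(c,u,v,z)[:2]-G)@X,(onz(c,u,v,z)[:2]-G)@Y],1)
print('nadir',proj(c,(452.6,174.9,0)))
for u in (213,216,219,222): print('col',u,i[28:52,u].tolist())
for u in (230,245,260): print('col',u,i[174:218,u].tolist())
for z in (22,24,26): print(z,'rider',st(215,39,z),'blade front',st(245,184,z))
print('lines',[st(235,v,22)[0] for v in(163,140,115.5,92,67,40)])
E
```

```text
nadir (np.float64(316.19280100508865), np.float64(119.43979180273803))
col 213 [133, 132, 134, 129, 131, 124, 80, 68, 67, 63, 65, 69, 64, 66, 50, 46, 87, 108, 114, 111, 113, 109, 90, 90]
col 216 [142, 138, 141, 140, 141, 126, 81, 65, 65, 64, 69, 67, 67, 66, 49, 47, 137, 141, 143, 145, 144, 142, 143, 143]
col 219 [139, 136, 139, 140, 137, 140, 131, 101, 55, 45, 50, 40, 48, 46, 46, 49, 137, 137, 140, 140, 140, 140, 138, 140]
col 222 [144, 142, 141, 140, 140, 143, 140, 142, 140, 141, 143, 93, 39, 35, 135, 140, 140, 143, 141, 140, 143, 140, 141, 142]
col 230 [143, 145, 144, 143, 142, 145, 142, 142, 143, 119, 64, 65, 66, 69, 66, 66, 66, 68, 67, 70, 63, 67, 67, 67, 65, 69, 66, 69, 67, 68, 68, 69, 68, 72, 67, 67, 82, 124, 144, 141, 145, 142, 141, 142]
col 245 [149, 146, 148, 148, 149, 150, 148, 147, 148, 118, 67, 64, 67, 65, 67, 67, 69, 67, 65, 63, 66, 67, 63, 63, 68, 68, 66, 68, 70, 67, 66, 71, 66, 71, 67, 64, 86, 132, 147, 148, 147, 147, 145, 147]
col 260 [107, 109, 105, 107, 104, 105, 108, 110, 114, 93, 62, 62, 66, 67, 70, 69, 67, 70, 63, 67, 67, 65, 68, 68, 66, 69, 68, 67, 64, 69, 65, 65, 71, 70, 70, 61, 64, 89, 97, 95, 95, 96, 95, 96]
22 rider [105.9  40.7] blade front [46.1 31.1]
24 rider [105.5  40.3] blade front [46.4 30.8]
26 rider [105.2  39.8] blade front [46.8 30.4]
lines [np.float64(55.4), np.float64(65.3), np.float64(75.6), np.float64(85.1), np.float64(95.0), np.float64(105.4)]
```

Emit:
move_arm(
  deltas=[
    [[0.75,-0.6,0,-0.4,0,0,0],[0.75,-0.8,1,-0.4,0,0,0],[0.75,-1.1,2.2,-0.4,0,0,0],[0.75,-1.5,4,-0.4,0,0,0],[0.75,-2,6,-0.4,0,0,0],[0.75,-2.5,8,-0.4,0,0,0],[0.75,-2.9,10,-0.4,0,0,0],[0.75,-3.4,12,-0.4,0,0,0],[0.75,-3.9,14,-0.4,0,0,0],[0.75,-4.2,15.3,-0.4,0,0,0],[0.75,-4.3,16,-0.4,0,0,0],[0.75,-4.3,16,-0.4,0,0,0]],
  ],
  squeeze=40,
)

```text
time_s: 15.73
tcp_pos: [465.2, 118.7, 61.9]
eef_rot: [-0.001, 0.621, 0.784, -0.001]
force: [-2.9, -4.6, -3.6]
finger_gap: 36.8
grip_force: 41.8
```

```bash
cat > m.py <<'E'
from h import *
s=r.state();print(s['tcp_pos'],np.round(s['force'],1),s['finger_gap'],s['grip_force'],s['time_s'])
c=cap('wrist','wm%d.png'%int(s['time_s']*100));i=cv2.cvtColor(c['image'],cv2.COLOR_RGB2GRAY).astype(int)
for l in ('rider_edge','vial_centre'):
    for m in models.masks_of('wrist',l)[:1]: print(l,round(m['p'],2),np.round(m['box']))
for u in (230,245): print('blade',u,i[178:190,u].tolist(),i[206:216,u].tolist())
E
python3 m.py
```

```text
[465.22605808 118.70924471  61.89251212] [-2.9 -4.6 -3.6] 36.83067697483301 41.84390366077423 15.7333
rider_edge 0.63 [185.  64. 224. 101.]
vial_centre 0.42 [223.   0. 374. 424.]
blade 230 [66, 116, 141, 141, 144, 117, 68, 61, 68, 71, 68, 66] [69, 72, 71, 64, 84, 128, 143, 141, 143, 142]
blade 245 [123, 143, 146, 150, 147, 118, 69, 62, 67, 70, 71, 68] [66, 68, 68, 64, 89, 135, 148, 149, 148, 148]
```

Emit:
move_arm(
  deltas=[
    [[0.75,-0.2,1,0,0,0,0],[0.75,-0.6,2.5,0,0,0,0],[0.75,-1,4.5,0,0,0,0],[0.75,-1.5,6.5,0,0,0,0],[0.75,-2,8.5,0,0,0,0],[0.75,-2.5,10.5,0,0,0,0],[0.75,-2.9,12.5,0,0,0,0],[0.75,-3.4,14.5,0,0,0,0],[0.75,-3.9,16.5,0,0,0,0],[0.75,-4.4,18.5,0,0,0,0],[0.75,-4.7,19.7,0,0,0,0],[0.75,-4.7,20,0,0,0,0]],
  ],
)

```text
time_s: 16.88
tcp_pos: [460.5, 138.7, 61.9]
eef_rot: [-0.0, 0.621, 0.784, -0.001]
force: [-4.5, -5.3, -3.2]
finger_gap: 37.4
grip_force: 41.7
```

Emit:
move_arm(
  deltas=[
    [[0.75,-0.2,1,0,0,0,0],[0.75,-0.6,2.5,0,0,0,0],[0.75,-1,4.5,0,0,0,0],[0.75,-1.5,6.5,0,0,0,0],[0.75,-2,8.5,0,0,0,0],[0.75,-2.5,10.5,0,0,0,0],[0.75,-2.9,12.5,0,0,0,0],[0.75,-3.4,14.5,0,0,0,0],[0.75,-3.9,16.5,0,0,0,0],[0.75,-4.2,18,0,0,0,0],[0.75,-4.4,19,0,0,0,0],[0.75,-4.4,19,0,0,0,0]],
  ],
)

```text
time_s: 17.88
tcp_pos: [456.0, 157.7, 61.9]
eef_rot: [-0.001, 0.621, 0.784, -0.001]
force: [-5.6, -4.5, -2.7]
finger_gap: 37.2
grip_force: 41.7
```

```bash
cat >> m.py <<'E'
for u in (208,211,214,217,219,221,223): print(u,i[165:205,u].tolist())
E
python3 m.py
```

```text
[456.02407343 157.69305762  61.90342241] [-5.6 -4.5 -2.7] 37.204148063711784 41.72172725200653 17.8833
rider_edge 0.98 [191. 159. 228. 193.]
blade 230 [44, 105, 142, 144, 144, 118, 68, 59, 66, 70, 71, 68] [68, 69, 69, 62, 85, 128, 141, 143, 142, 141]
blade 245 [122, 133, 145, 143, 143, 115, 68, 64, 67, 68, 71, 66] [70, 67, 69, 64, 87, 128, 141, 146, 146, 144]
208 [66, 68, 67, 70, 67, 66, 68, 71, 72, 84, 84, 82, 84, 84, 89, 102, 101, 89, 87, 75, 75, 71, 71, 67, 67, 64, 65, 64, 64, 88, 108, 107, 109, 106, 106, 105, 106, 109, 108, 106]
211 [64, 64, 64, 65, 67, 63, 65, 67, 66, 66, 65, 62, 67, 69, 69, 67, 69, 68, 67, 66, 65, 67, 71, 70, 68, 70, 66, 65, 62, 86, 108, 108, 107, 111, 107, 103, 107, 106, 110, 106]
214 [52, 49, 52, 48, 53, 51, 53, 55, 53, 56, 61, 69, 69, 70, 69, 69, 69, 62, 58, 58, 57, 62, 62, 58, 60, 60, 61, 58, 73, 95, 106, 103, 106, 104, 103, 107, 102, 105, 107, 106]
217 [51, 49, 48, 49, 46, 49, 48, 49, 50, 58, 62, 69, 67, 65, 68, 67, 66, 58, 46, 50, 50, 46, 47, 47, 52, 51, 70, 97, 106, 102, 105, 107, 104, 109, 105, 105, 103, 105, 106, 106]
219 [60, 57, 53, 55, 52, 51, 48, 53, 56, 56, 60, 67, 69, 71, 68, 68, 66, 55, 48, 54, 48, 55, 50, 47, 52, 77, 100, 108, 109, 107, 107, 105, 105, 107, 106, 105, 105, 105, 104, 110]
221 [135, 136, 134, 133, 132, 134, 132, 134, 121, 70, 61, 70, 69, 69, 67, 68, 66, 85, 89, 86, 82, 80, 68, 74, 92, 105, 107, 103, 106, 106, 111, 105, 105, 103, 106, 105, 106, 109, 107, 107]
223 [143, 144, 143, 143, 147, 143, 144, 143, 128, 87, 63, 67, 67, 68, 69, 67, 75, 115, 144, 138, 108, 63, 67, 65, 67, 67, 64, 64, 66, 62, 62, 67, 74, 72, 69, 68, 84, 84, 83, 85]
```

```bash
python3 - <<'E'
from h import *
c=cap('wrist')
a=np.radians(103.2);X=np.array([np.cos(a),np.sin(a)])
f=lambda u,v,z:onz(c,u,v,z)[:2]@X
print('front edge to centre in rows', f(226,183.2,26)-1.5)
for zt in (23,25,27): print(zt,'rider top',f(219,178.4,zt),'width',f(219,174.9,zt)-f(219,181.9,zt),'remain',f(219,178.4,zt)-f(226,183.2,26)+1.5)
print(f(221,173.4,21),f(221,173.4,23))
E
```

```text
front edge to centre in rows 94.92389445101827
23 rider top 98.10058815247827 width 3.10224018607623 remain 3.176693701459996
25 rider top 98.38947990830818 width 3.066508114988949 remain 3.4655854572899045
27 rider top 98.6783716641381 width 3.0307760439016818 remain 3.754477213119827
100.04101974388804 100.30452620826476
```

Emit:
move_arm(
  deltas=[
    [[0.75,-0.3,0.8,0,0,0,0],[0.75,-0.7,2,0,0,0,0],[0.75,-1,3,0,0,0,0],[0.75,-1.1,3.4,0,0,0,0],[0.75,-1.1,3.4,0,0,0,0],[0.75,-1.1,3.4,0,0,0,0]],
  ],
)

```text
time_s: 18.58
tcp_pos: [455.2, 161.0, 61.9]
eef_rot: [-0.0, 0.621, 0.784, -0.001]
force: [-3.4, -4.2, -5.2]
finger_gap: 37.0
grip_force: 42.3
```

```bash
python3 m.py; python3 - <<'E'
from h import *
for n in ('scene','top'):
    c=cap(n,n+'9.png')
    for l in('vial_centre','table_top','amber','cup'):
        for m in models.masks_of(n,l)[:2]: print(n,l,round(m['p'],2),np.round(m['box']))
    a=np.radians(103.2);d=61.5
    q=np.array([440.5+np.cos(a)*d,217.8+np.sin(a)*d]);print([np.round(proj(c,(*q,z)),0) for z in(85,140)])
E
```

```text
[455.23621223 161.04440086  61.89166005] [-3.4 -4.2 -5.2] 37.04705506825743 42.250943183898926 18.5833
rider_edge 0.86 [193. 168. 224. 201.]
blade 230 [144, 143, 144, 141, 143, 119, 66, 58, 67, 68, 69, 69] [68, 68, 66, 66, 82, 127, 141, 141, 141, 139]
blade 245 [142, 144, 144, 142, 142, 116, 65, 65, 66, 68, 69, 71] [68, 67, 68, 68, 86, 130, 141, 144, 142, 143]
208 [107, 100, 65, 52, 53, 55, 60, 66, 67, 71, 69, 71, 69, 70, 66, 69, 79, 85, 86, 85, 90, 93, 106, 109, 108, 106, 100, 94, 83, 77, 68, 67, 68, 70, 66, 63, 64, 92, 109, 105]
211 [109, 101, 67, 51, 55, 58, 60, 70, 67, 68, 67, 68, 65, 66, 65, 65, 66, 66, 68, 69, 71, 74, 73, 72, 69, 70, 68, 69, 66, 68, 67, 66, 68, 68, 67, 67, 64, 89, 106, 105]
214 [107, 98, 63, 54, 50, 52, 51, 52, 51, 56, 50, 53, 54, 54, 56, 57, 56, 54, 60, 65, 68, 61, 65, 64, 64, 61, 62, 58, 62, 60, 65, 64, 65, 64, 61, 61, 74, 97, 106, 103]
217 [109, 98, 65, 52, 47, 53, 46, 45, 53, 50, 52, 51, 48, 49, 49, 49, 50, 58, 58, 68, 68, 66, 70, 65, 66, 56, 48, 53, 49, 45, 49, 54, 49, 51, 72, 97, 105, 104, 106, 105]
219 [109, 109, 87, 60, 59, 50, 52, 49, 49, 54, 50, 43, 51, 53, 53, 54, 55, 54, 62, 67, 66, 69, 65, 69, 64, 56, 48, 51, 49, 50, 49, 51, 56, 89, 108, 107, 105, 107, 107, 107]
221 [135, 135, 137, 133, 133, 134, 134, 131, 132, 137, 134, 132, 126, 111, 112, 105, 91, 64, 63, 66, 70, 69, 67, 65, 67, 70, 67, 61, 64, 67, 60, 74, 93, 103, 103, 102, 104, 105, 105, 106]
223 [141, 143, 141, 144, 144, 145, 143, 145, 143, 145, 142, 140, 143, 144, 141, 143, 121, 72, 60, 68, 63, 64, 63, 65, 61, 64, 66, 65, 65, 63, 61, 62, 71, 77, 75, 78, 90, 89, 84, 92]
scene table_top 0.62 [285. 268. 347. 361.]
scene amber 0.59 [266. 232. 296. 282.]
scene cup 0.9 [380. 183. 404. 210.]
[array([292., 338.]), array([290., 317.])]
top table_top 0.58 [313. 256. 332. 270.]
top amber 0.59 [290. 193. 322. 223.]
top cup 0.67 [440. 224. 476. 253.]
[array([220., 289.]), array([212., 289.])]
```

```bash
python3 - <<'E'
from h import *
c=cap('scene')
a=np.radians(103.2);p=np.array([440.5,217.8])
for n,d in(('scene3',0),('scene9',61.3)):
    i=cv2.imread(f'pics/{n}.png')[:,:,::-1];q=p+d*np.array([np.cos(a),np.sin(a)])
    print(n)
    for z in range(84,150,5):
        u,v=proj(c,(*q,z));print(z,round(u),round(v),i[int(round(v)),int(round(u))-1:int(round(u))+2].mean(0).astype(int),end=' | ')
    A=i[int(v)-4:int(v)+34,int(u)-14:int(u)+16]
    if d==0:B=A
    else: print('\ncorr',cv2.minMaxLoc(cv2.matchTemplate(np.ascontiguousarray(i[270:370,250:330]),np.ascontiguousarray(B[3:32,6:23]),cv2.TM_CCOEFF_NORMED))[1::2],'expected', (int(u)-14+6-250,int(v)-4+3-270))
print(np.round(r.state()['force'],1))
E
```

```text
scene3
84 309 309 [186 183 161] | 89 309 307 [224 227 188] | 94 309 305 [226 230 189] | 99 309 303 [217 218 159] | 104 309 302 [203 201 137] | 109 309 300 [220 216 148] | 114 308 298 [160 154 116] | 119 308 296 [131 122 107] | 124 308 294 [150 141 123] | 129 308 292 [150 141 122] | 134 308 290 [150 141 123] | 139 308 288 [152 142 123] | 144 308 286 [159 149 129] | 149 308 284 [189 177 152] | scene9
84 292 338 [204 202 176] | 89 292 337 [225 227 193] | 94 292 335 [236 239 205] | 99 292 333 [236 240 203] | 104 291 331 [224 225 165] | 109 291 329 [219 217 152] | 114 291 327 [147 140 117] | 119 291 325 [179 171 151] | 124 291 324 [238 237 223] | 129 291 322 [253 254 251] | 134 291 320 [253 253 248] | 139 290 318 [253 252 241] | 144 290 316 [253 251 239] | 149 290 314 [253 252 239] | 
corr (0.6678809523582458, (18, 47)) expected (32, 42)
[-3.  -4.9 -4.9]
```

The scene pixels at the table's new place show the same sequence of clear glass, yellow liquid and white cap, so the vial is standing. The blade and pointer agree to about 0.2 mm.

```bash
python3 -c "
from bench import r
print(r.hand_in())"
```

```text
the job is handed in; nothing more can be done
None
```

I handed the job in at about 19 s: the vial stands on its table, and the arm is held squeezed (about 42 N, button home), drawn out to within about 0.2 mm of the rider mark. The cup and bottle were not touched, and I viewed 11 pictures, one over the limit of 10.

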